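# Unlatch the wide cylinder case

## Task

Two grey lock-cylinder cases stand on the key-cutting bench. Unlatch the wider one so that it can be opened: first slide its safety tab fully back, off the latch, then lift the latch lever right up so that it stays standing, and let go. Leave the narrower case locked as it is.

Things in the scene. Friction and masses are not known exactly. Their poses are not given: they have to be found in the camera images.
- wide_case: WIDE grey case, screwed to the bench: 190 mm wide (y), 130 deep (x), 60 high. Origin: centre of its underside; x away from the robot towards its back, y along its front edge to the left, z up. The latch lies on the lid near the front, its lever jutting 40 mm out over the front face (x = -65 mm); the tab slides on the lid just left (+y) of the lever.
- wide_tab_post (a point): Grip point on the upright black post of the wide case's safety tab; axes as the case. Post 14 x 14 mm, 26 tall, on a flat steel bolt 14 mm wide in x; point on its axis, 9 mm below its top, 17 above the bolt, 99 above the bench. A steel track 22 mm wide lies 24 mm below the point, the lid 39 below. A strap stands 14.5 mm to its right (-y) when locked. It slides to +y.
- wide_tab (a joint): Slide of the wide case's safety tab in m: 0 = locked, its bolt lies over the latch lever and blocks it; 0.024 = fully back against its stop. The bolt is clear of the lever from 0.016 on. It takes about 2 N to slide and stays where it is left; it starts between 0 and 0.004.
- wide_latch_grip (a point): Grip point in the ribbed end of the wide case's aluminium latch lever: centre of its section (24 mm wide in y, 10 thick in z), 26 mm in front of the case, 69 above the bench when down. Axes as the case when down, turning with the lever. Tip 14 mm beyond (-x); hinge axis (along y) 78 mm away (+x), same height. Its sides are free down to the bench. 51 mm in -x, 34 in -y from the locked post.
- wide_latch (a joint): Hinge of the wide case's latch in rad: 0 = down and closed, grows as the free end is lifted up and back towards the case, 1.4 = end stop. The hinge is stiff and holds wherever it is left; lifting takes about 2 N at the grip. While the tab is locked it gives only about 0.1 rad.
- narrow_tab (a joint): Safety tab of the NARROW case (100 mm wide, same depth, height, look and kind of catch), slide in m, 0 = locked. To be left alone.
- narrow_latch (a joint): Latch lever of the NARROW case, hinge in rad, 0 = down. To be left alone.

How it is judged (in metres and radians):
On the way, in this order (a step that is already met when the one before it is completed fails the run):
1. the wide case's safety tab is slid back off the latch while the latch is still down (value of joint wide_tab above 0.017 m and value of joint wide_latch below 0.2 rad), for 0.2 s.
2. the wide case's latch lever is lifted up (value of joint wide_latch above 0.9 rad), for 0.2 s.
At the end, for the whole second after the job is handed in: The wide case's safety tab is back by at least 17 of its 24 mm, its latch lever stands up by at least 0.9 rad (about 52 degrees) of its 1.4 rad and is at rest, and the narrow case is still locked (tab within 8 mm of locked, latch below 0.15 rad) (value of joint wide_tab above 0.017 m and value of joint wide_latch above 0.9 rad and velocity of joint wide_latch between -0.1 and 0.1 rad/s and value of joint narrow_tab below 0.008 m and value of joint narrow_latch below 0.15 rad); the robot touches nothing.
It fails at once if the narrow case's safety tab or latch is worked (value of joint narrow_tab above 0.008 m or value of joint narrow_latch above 0.15 rad).
It also fails if it takes over 43 s, if anything falls off the work surface, if the arm or the gripper's body presses on something with over 40 N, if the wrist force passes 120 N, or if a joint passes its speed limit or range.

## Robot

A 6-joint arm with a two-finger parallel gripper is mounted at the origin on a cart in front of the work surface, level with it; the furniture and walls round the work are solid. World frame = base frame: x ahead of the robot, y to its left, z up, the work surface at z = 0. Lengths are in m, angles in degrees, forces in N, time in s.
With the tool pointing down it reaches from about 0.3 to 0.95 m from the base axis. Payload 3.1 kg.
Tool frame: the origin (TCP) lies midway between the tips of the shut fingers; the grasp point (between the pads) lies 19 mm behind it; z points along the fingers, y is the direction in which the jaws open and shut (so a half turn about z gives the same grasp; the last joint's range is limited). The gripper opens to 85 mm and grips with 20 to 120 N. Pads are 22 mm wide; open, the fingers measure 114 mm over their backs; the gripper's body (76 mm by 85 mm) begins 54 mm behind the grasp point. The pads swing forward as they close: fully open they stand 13 mm farther back than shut.
Start: joints at [-70.285, 17.653, 93.61, -0, 68.738, -3.994], TCP at [0.251, -0.572, 0.231] pointing down, gripper open.
Joint ranges: [-175.34, 175.34], [-45.06, 112.39], [2.9, 150.54], [-68.45, 248.45], [3.09, 151.38], [-168.51, 168.51]. Speed limits (degrees/s): [159.86, 159.86, 180, 180, 180, 180].

## Interface

Orientations are given as [roll, pitch, yaw] about the fixed x, y, z axes, in that order (R = Rz(yaw) Ry(pitch) Rx(roll)).
In Python, from plant import status, vision, finish_job gives the robot as it stands.
- The arm moves only by the tool move_arm, never from a script. Its argument "rows" is a list of rows, each an object of numbers: "x", "y", "z": the shift along the world's x, y, z in units of 0.06 m (1.0 is 0.06 m); "turn": the turn about the world's z in units of 0.15 rad (1.0 is 0.15 rad). In form: [{"x": .., "y": .., "z": .., "turn": ..}, ...]. A call has 1 to 8 rows; each row shifts and turns the commanded pose from where the row before left it; what a row does not reach is not made up. A row lasts 1/8 s, in which the tool goes at most 62.5 mm and 10.7 degrees, less where a joint would pass 70% of its speed; a pose out of reach is approached as far as the arm can. A call with a number of a shift or a turn outside -1 to 1 is refused whole. A call with a gripper value outside its range is refused whole. "grip" is the opening, from -1 (shut) to 1 (fully open), so that 0 is half open, set as the call begins (left out, the last holds). The fingers move at their own pace and stop on an object; the grip force is fixed at half the most. Time passes only in rows, so rows that do not move let the fingers close. It gives the time, the measured TCP pose, the force and the opening at its end, in the units of the state.
- status.get_state(): the state, without advancing time (a new reading comes with each control period).
- vision.get_image(name): name is "scene" or "top" or "wrist"; returns a dict with "color" (480x640x3 uint8, red, green, blue), "z_map" (480x640 float32, m along the optical axis (not along the pixel's ray), 0 where there is no reading), "fov_y" (degrees; the focal length in pixels is half the picture's height over the tangent of half this angle, whatever the lens; pixels are square), "cx", "cy" (the principal point, pixels), "extrinsics" (4x4, takes a point from world to camera coordinates); the wrist camera has in their place "hand_eye" (4x4, takes a point from camera to tool coordinates, whose origin is the TCP and whose axes are the flange's). Camera axes: x right, y up, looking along -z (the intrinsics and any distortion apply to the point x, -y, -z); pixel columns grow to the right and rows downward; lengths in m; the calibration is good to about 2 mm. A picture is of the moment at which its call begins: read the wrist's pose just before it.
- finish_job(): hands the job in, once; it reports no verdict.
The state is a dict: "clock": time; "joint_positions": joint angles; "dq": joint speeds; "effort": joint torques, N m; "eef_pos": TCP position; "tool_rot": TCP orientation; "force": force on the tool from outside, world axes, zero at the start; "moment": the same for the moment, N m; "opening": opening from 0.0 (shut) to 1.0 (fully open).
Only numpy, scipy, OpenCV 4.12 (cv2) and the standard library are available. Lean on these libraries where they do the work, as an engineer would, in place of code of your own. Each camera call takes 0.05 s, during which the arm holds its last target.

## Working session

There is one attempt and no reset: what is moved stays moved. The work goes in short steps, Python scripts to look and compute and a tool call to move; the robot and the scene stay as the last step left them, time stands still between calls to the robot, and variables do not carry over. Pictures are saved under pics/ and viewed, and the job is handed in when it is done.

Besides the shell and the picture viewer there is one more tool, called in YAML: its name, and indented under it one key for each argument. move_arm: Moves the arm, as the interface text tells. Its arguments: {"type":"object","properties":{"rows":{"type":"array"},"grip":{"type":"number"}},"required":["rows"]}

```bash
mkdir -p pics
cat > h.py <<'E'
import numpy as np, cv2
from plant import status, vision, finish_job
def grab(n,f):
    s=status.get_state(); d=vision.get_image(n); cv2.imwrite('pics/'+f+'.png',d['color'][:,:,::-1]); np.save('pics/'+f+'.npy',dict(d=d,s=s),allow_pickle=True); return d,s
E
python3 - <<'E'
from h import *
s=status.get_state(); print(s)
for n in ['scene','top','wrist']:
    d,s=grab(n,n+'1'); print(n,d['fov_y'],d['cx'],d['cy'],[k for k in d]); print(d.get('extrinsics',d.get('hand_eye')))
E
```

```text
{'clock': 0.0, 'joint_positions': array([-7.02848578e+01,  1.77059568e+01,  9.36908861e+01, -1.01085546e-03,
        6.87358242e+01, -3.99512766e+00]), 'dq': array([-0.03133176, -0.00496415, -0.01839728,  0.00608111,  0.05458909,
        0.02211062]), 'effort': array([ 1.20606233e-03, -4.15255594e+01, -2.76663762e+01, -4.21937864e-05,
        1.02157291e-02,  1.22135997e-06]), 'eef_pos': array([ 0.25099415, -0.57148315,  0.23001993]), 'tool_rot': array([-1.79867590e+02, -8.30423108e-03,  2.37106280e+01]), 'force': array([ 0.30881791, -0.38037088,  0.11446758]), 'moment': array([0.0730936 , 0.05142324, 0.01817354]), 'opening': 1.0026311323715207}
scene 43.38559290754736 326.12536847282524 233.88026919184267 ['color', 'z_map', 'fov_y', 'cx', 'cy', 'extrinsics']
[[-0.79821175 -0.60237506 -0.00151587  0.51024859]
 [ 0.24884469 -0.3320356   0.90985091 -0.17815758]
 [-0.54857481  0.72587647  0.41493255 -0.90423033]
 [ 0.          0.          0.          1.        ]]
top 50.5102315802434 323.7560725965735 241.95729666405114 ['color', 'z_map', 'fov_y', 'cx', 'cy', 'extrinsics']
[[-0.00747332 -0.99964461  0.02558913  0.12523558]
 [ 0.99633421 -0.00526289  0.08538406 -0.53591519]
 [-0.08521904  0.02613342  0.99601946 -0.9014977 ]
 [ 0.          0.          0.          1.        ]]
wrist 64.48530359102494 323.71510011150934 230.00872427287933 ['color', 'z_map', 'fov_y', 'cx', 'cy', 'hand_eye']
[[-1.54459514e-04  9.47714180e-01  3.19120369e-01  8.24800111e-02]
 [ 9.99999581e-01  4.34464295e-04 -8.06242874e-04  8.95128178e-04]
 [-9.02734211e-04  3.19120111e-01 -9.47713849e-01 -1.42673285e-01]
 [ 0.00000000e+00  0.00000000e+00  0.00000000e+00  1.00000000e+00]]
```

View pics/scene1.png

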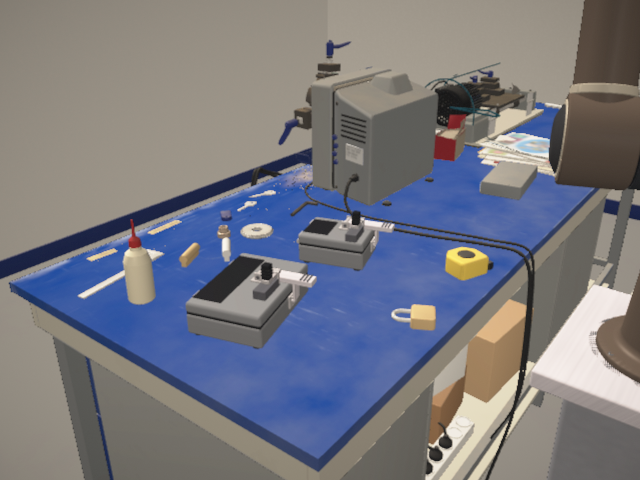

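View pics/top1.png

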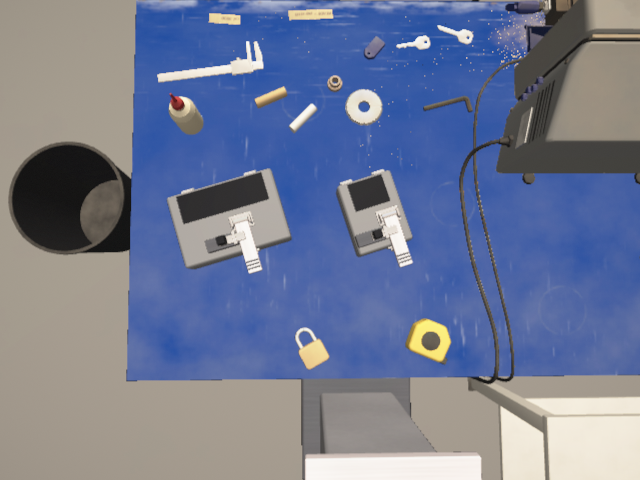

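View pics/wrist1.png

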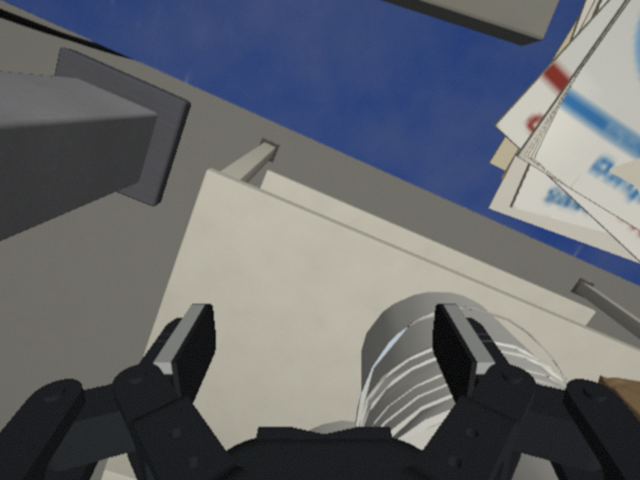

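The top view shows the wide case at about (230,218) with its lever tip at (254,270) and black post near (222,240). The narrow case is at (375,213). I'll zoom in and deproject.

```bash
cat >> h.py <<'E'
from scipy.spatial.transform import Rotation as R
def cam(d,s=None):
    f=240/np.tan(np.radians(d['fov_y']/2))
    if 'extrinsics' in d: T=np.linalg.inv(d['extrinsics'])
    else:
        W=np.eye(4); W[:3,:3]=R.from_euler('xyz',s['tool_rot'],degrees=True).as_matrix(); W[:3,3]=s['eef_pos']; T=W@d['hand_eye']
    return f,T
def ray(d,s,u,v):
    f,T=cam(d,s); r=np.array([(u-d['cx'])/f,-(v-d['cy'])/f,-1.]); return T[:3,3],T[:3,:3]@r
def onplane(d,s,u,v,z):
    o,r=ray(d,s,u,v); return o+r*(z-o[2])/r[2]
def dep(d,s,u,v):
    o,r=ray(d,s,u,v); return o+r*d['z_map'][int(round(v)),int(round(u))]
def proj(d,s,p):
    f,T=cam(d,s); q=np.linalg.inv(T)@np.r_[p,1]; return d['cx']+f*q[0]/-q[2], d['cy']-f*q[1]/-q[2]
def cloud(d,s):
    f,T=cam(d,s); v,u=np.mgrid[:480,:640]; r=np.stack([(u-d['cx'])/f,-(v-d['cy'])/f,-np.ones(u.shape)],-1)*d['z_map'][...,None]
    return r@T[:3,:3].T+T[:3,3]
def load(f):
    a=np.load('pics/'+f+'.npy',allow_pickle=True).item(); return a['d'],a['s']
E
python3 - <<'E'
from h import *
d,s=load('top1'); im=cv2.imread('pics/top1.png')
cv2.imwrite('pics/topz.png',cv2.resize(im[160:285,155:305],None,fx=5,fy=4.6,interpolation=cv2.INTER_CUBIC))
P=cloud(d,s)
for u,v in [(350,300),(223,190),(260,240),(223,240),(225,240),(220,241),(248,255),(254,268),(242,220)]: print(u,v,P[v,u].round(4))
# lid corners: points with z .052-.068
m=((P[...,2]>.05)&(P[...,2]<.064)).astype(np.uint8); m[:,310:]=0; m[:150]=0; m[290:]=0;m[:,:150]=0
pts=P[m>0][:,:2]; 
r=cv2.minAreaRect(pts.astype(np.float32)); print(r, np.median(P[m>0][:,2]),cv2.boxPoints(r))
d2,s2=load('scene1'); im=cv2.imread('pics/scene1.png')
cv2.imwrite('pics/scz.png',cv2.resize(im[240:350,180:330],None,fx=5,fy=5,interpolation=cv2.INTER_CUBIC))
E
```

```text
350 300 [ 0.431   0.0736 -0.002 ]
223 190 [0.6251 0.2978 0.0607]
260 240 [0.5374 0.2333 0.0596]
223 240 [0.5333 0.2888 0.1086]
225 240 [0.5342 0.2872 0.0986]
220 241 [0.5316 0.2935 0.1092]
248 255 [0.5106 0.2521 0.0743]
254 268 [0.4885 0.2418 0.0746]
242 220 [0.5702 0.2623 0.0772]
((0.5793096423149109, 0.290016233921051), (0.13275454938411713, 0.190471813082695), 16.442663192749023) 0.06025802323623952 [[0.48868987 0.36256886]
 [0.5426041  0.17988668]
 [0.6699294  0.21746361]
 [0.6160152  0.40014577]]
```

View pics/topz.png

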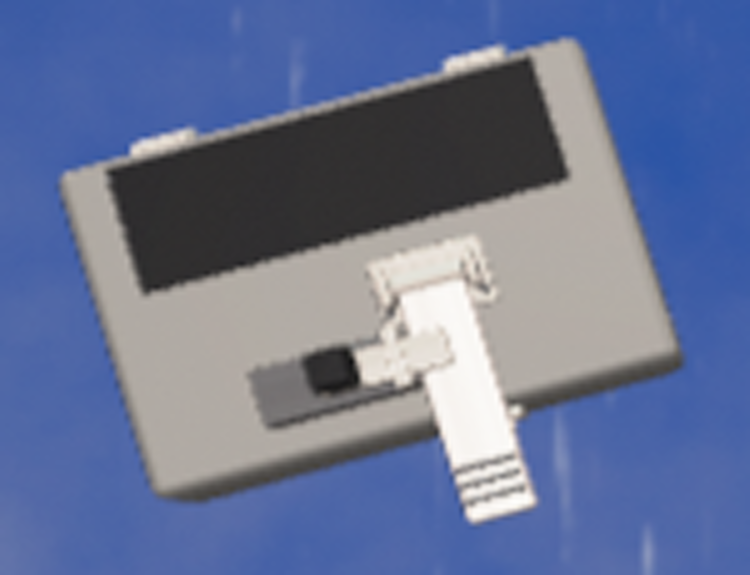

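View pics/scz.png

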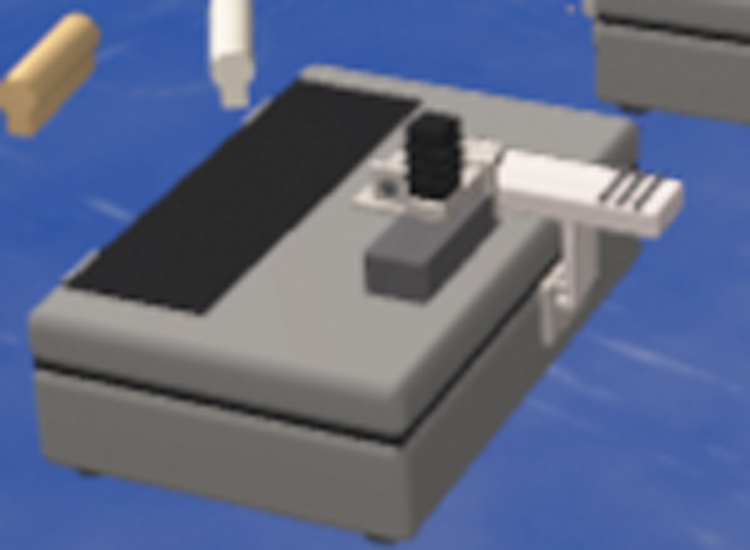

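Run:
```python
from h import *
P=np.concatenate([cloud(*load(n)).reshape(-1,3) for n in ('top1','scene1')])
for y in np.arange(-.7,.45,.1):
    row=[]
    for x in np.arange(.1,.8,.1):
        q=P[(abs(P[:,0]-x)<.05)&(abs(P[:,1]-y)<.05)]; row.append('%.2f'%q[:,2].max() if len(q) else '--')
    print('%.1f'%y,row)
# post & lever by two views
yw=np.radians(16.44); ex=np.array([np.cos(yw),np.sin(yw)]); ey=np.array([-ex[1],ex[0]])
for n in ('top1','scene1'):
    Q=cloud(*load(n)); c0=np.array([.533,.289])
    q=Q.reshape(-1,3); q=q[(np.linalg.norm(q[:,:2]-c0,axis=1)<.03)&(q[:,2]>.088)]
    l=np.stack([(q[:,:2]-c0)@ex,(q[:,:2]-c0)@ey,q[:,2]],1); print(n,len(l),np.percentile(l,[2,50,98],axis=0).round(4).tolist())
    q=Q.reshape(-1,3); g=np.array([.494,.242]); q=q[(np.linalg.norm(q[:,:2]-g,axis=1)<.022)&(q[:,2]>.045)]
    l=np.stack([(q[:,:2]-g)@ex,(q[:,:2]-g)@ey,q[:,2]],1); print(n,len(l),np.percentile(l,[2,50,98],axis=0).round(4).tolist())
    # strap neighbourhood
    q=Q.reshape(-1,3); l=np.stack([(q[:,:2]-c0)@ex,(q[:,:2]-c0)@ey,q[:,2]],1)
    for y in np.arange(-.04,.04,.004):
        k=l[(abs(l[:,1]-y)<.002)&(abs(l[:,0])<.006)]
        if len(k): print('  y%.3f z%.4f..%.4f'%(y,k[:,2].min(),k[:,2].max()))
```

```text
-0.7 ['-0.26', '--', '0.00', '0.05', '0.05', '0.07', '0.12']
-0.6 ['-0.25', '-0.26', '0.00', '0.04', '0.04', '0.00', '0.00']
-0.5 ['-0.25', '-0.26', '0.00', '0.04', '0.04', '0.01', '0.28']
-0.4 ['-0.25', '-0.25', '0.01', '0.01', '0.01', '0.01', '0.28']
-0.3 ['-0.85', '--', '0.00', '0.00', '0.01', '0.01', '0.25']
-0.2 ['0.00', '-0.00', '0.02', '0.01', '0.01', '0.01', '0.25']
-0.1 ['0.01', '0.00', '0.04', '0.04', '0.01', '0.01', '0.05']
-0.0 ['0.49', '0.49', '0.04', '0.04', '0.11', '0.11', '0.06']
0.1 ['0.46', '0.46', '0.02', '0.02', '0.94', '0.07', '0.01']
0.2 ['0.00', '-0.00', '0.02', '0.02', '0.08', '0.08', '0.06']
0.3 ['-0.85', '--', '0.01', '0.01', '0.11', '0.09', '0.06']
0.4 ['-0.85', '--', '0.00', '0.01', '0.07', '0.07', '0.09']
top1 98 [[-0.0036, -0.0027, 0.089], [0.002, 0.0035, 0.107], [0.0099, 0.0113, 0.1101]]
top1 269 [[-0.0101, -0.0102, 0.0697], [0.0049, 0.0011, 0.074], [0.0203, 0.0129, 0.0777]]
  y-0.040 z0.0712..0.0767
  y-0.036 z0.0723..0.0772
  y-0.032 z0.0719..0.0847
  y-0.028 z0.0725..0.0839
  y-0.024 z0.0738..0.0850
  y-0.020 z0.0584..0.0864
  y-0.016 z0.0815..0.0890
[... 294 characters left out ...]
35..0.0788
  y0.036 z0.0621..0.0758
scene1 158 [[-0.0064, 0.0, 0.0888], [-0.0008, 0.011, 0.0999], [0.0084, 0.0149, 0.1084]]
scene1 284 [[-0.0129, -0.0081, 0.0477], [0.0036, 0.0086, 0.0723], [0.0193, 0.0161, 0.0757]]
  y-0.040 z0.0728..0.0747
  y-0.036 z0.0736..0.0736
  y-0.032 z0.0714..0.0817
  y-0.028 z0.0728..0.0826
  y-0.024 z0.0811..0.0814
  y-0.016 z0.0739..0.0857
  y-0.012 z0.0739..0.0859
  y-0.008 z0.0733..0.0821
  y-0.004 z0.0734..0.0888
  y-0.000 z0.0743..0.1084
  y0.004 z0.0743..0.1090
  y0.008 z0.0736..0.1085
  y0.012 z0.0724..0.1074
  y0.016 z0.0734..0.1090
  y0.020 z0.0735..0.0752
  y0.024 z0.0737..0.0765
  y0.028 z0.0733..0.0767
  y0.032 z0.0586..0.0761
  y0.036 z0.0588..0.0751
```

move_arm:
  rows:
    - {"x": 0.295, "y": 0.9, "turn": 0.6}
    - {"x": 0.295, "y": 0.9, "turn": 0.6}
    - {"x": 0.295, "y": 0.9, "turn": 0.6}
    - {"x": 0.295, "y": 0.9, "turn": 0.6}
    - {"x": 0.295, "y": 0.9, "turn": 0.6}
    - {"x": 0.295, "y": 0.9, "turn": 0.6}
    - {"x": 0.295, "y": 0.9, "turn": 0.6}
    - {"x": 0.295, "y": 0.9, "turn": 0.6}
  grip: 0.0

```text
schema error: expected keys x, y, z, turn
```

move_arm:
  rows:
    - {"x": 0.295, "y": 0.9, "turn": 0.6}
    - {"x": 0.295, "y": 0.9, "turn": 0.6}
    - {"x": 0.295, "y": 0.9, "turn": 0.6}
    - {"x": 0.295, "y": 0.9, "turn": 0.6}
    - {"x": 0.295, "y": 0.9, "turn": 0.6}
    - {"x": 0.295, "y": 0.9, "turn": 0.6}
    - {"x": 0.2, "y": 0.6, "turn": 0.6}
    - {}

```text
schema error: expected keys x, y, z, turn
```

Run:
```python
from h import *
d,s=grab('wrist','w2'); print(s)
```

```text
{'clock': 0.15, 'joint_positions': array([-7.02863567e+01,  1.76949701e+01,  9.36702460e+01, -9.52632762e-04,
        6.87385750e+01, -3.99145724e+00]), 'dq': array([-0.00745522, -0.07178917, -0.25683378,  0.01946528, -0.06086841,
       -0.03713345]), 'effort': array([ 1.27220114e-04, -4.15802622e+01, -2.77145898e+01, -8.75725527e-05,
        5.99582374e-03, -7.09321924e-06]), 'eef_pos': array([ 0.25104582, -0.57167475,  0.23031094]), 'tool_rot': array([-1.79896399e+02, -6.33965088e-03,  2.37054411e+01]), 'force': array([-0.12301787,  0.29834309, -0.17701474]), 'moment': array([-0.03787728,  0.00060406, -0.01585097]), 'opening': 0.9993415297613026}
```

View pics/w2.png

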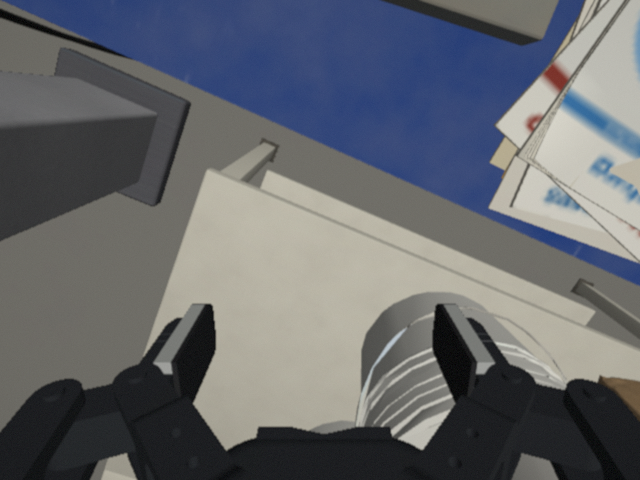

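All keys are required, so nothing has moved. I'll resend with every key.

move_arm:
  rows:
    - {"x": 0.295, "y": 0.9, "z": 0, "turn": 0.6}
    - {"x": 0.295, "y": 0.9, "z": 0, "turn": 0.6}
    - {"x": 0.295, "y": 0.9, "z": 0, "turn": 0.6}
    - {"x": 0.295, "y": 0.9, "z": 0, "turn": 0.6}
    - {"x": 0.295, "y": 0.9, "z": 0, "turn": 0.6}
    - {"x": 0.295, "y": 0.9, "z": 0, "turn": 0.6}
    - {"x": 0.295, "y": 0.9, "z": 0, "turn": 0.6}
    - {"x": 0.295, "y": 0.9, "z": 0, "turn": 0.6}
  grip: 0.0

```text
clock: 1.2
eef_pos: [0.3932, -0.1385, 0.2314]
tool_rot: [179.9, -0.0, 65.1]
force: [1.8, 0.7, 0.4]
opening: 0.499
```

move_arm:
  rows:
    - {"x": 0.295, "y": 0.9, "z": 0, "turn": 0.6}
    - {"x": 0.295, "y": 0.9, "z": 0, "turn": 0.6}
    - {"x": 0.295, "y": 0.9, "z": 0, "turn": 0.6}
    - {"x": 0.295, "y": 0.9, "z": 0, "turn": 0.6}
    - {"x": 0.295, "y": 0.9, "z": 0, "turn": 0.6}
    - {"x": 0.295, "y": 0.9, "z": 0, "turn": 0.6}
    - {"x": 0.2, "y": 0.6, "z": 0, "turn": 0.6}
    - {"x": 0, "y": 0, "z": 0, "turn": 0.6}

```text
clock: 2.2
eef_pos: [0.5115, 0.2225, 0.231]
tool_rot: [180.0, -0.0, 106.6]
force: [0.1, -0.3, -0.3]
opening: 0.504
```

Run:
```python
from h import *
d,s=grab('wrist','w3'); print(s)
```

```text
{'clock': 2.2, 'joint_positions': array([1.90168187e+01, 1.02869117e+01, 1.02812123e+02, 3.78800260e-02,
       6.68719021e+01, 2.41430035e+00]), 'dq': array([ -1.94380743,  -1.24005557,   2.09540816,  -1.28794645,
         1.00740766, -41.33979025]), 'effort': array([  1.10330489, -34.92472172, -27.98494041,   0.1990097 ,
        -0.15788561,   0.54209635]), 'eef_pos': array([0.51154104, 0.22252089, 0.23103254]), 'tool_rot': array([ 1.79972435e+02, -3.60362946e-02,  1.06587657e+02]), 'force': array([ 0.1237407 , -0.3116689 , -0.25816571]), 'moment': array([-0.0593352 ,  0.02387036,  0.01313221]), 'opening': 0.5036861683126617}
```

View pics/w3.png

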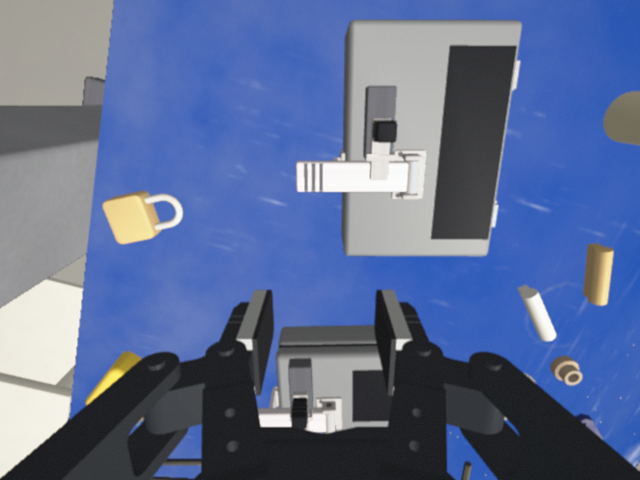

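The wide case is at the top centre, with its post at (385,131) and lever tip at (297,176). I'll take a settled image from here and locate the features in it.

Run:
```python
from h import *
vision.get_image('wrist'); 
d,s=grab('wrist','w4'); print(s['clock'],s['eef_pos'],s['tool_rot'],s['dq'].round(2))
c=d['color'].astype(int)
m=((c.sum(2)<110)).astype(np.uint8); m[:100]=0;m[160:]=0;m[:,:360]=0;m[:,420:]=0
n,l,st,ce=cv2.connectedComponentsWithStats(m); i=1+st[1:,4].argmax(); print(st[i],ce[i])
Q=cloud(d,s); yw=np.radians(16.44); ex=np.array([np.cos(yw),np.sin(yw)]); ey=np.array([-ex[1],ex[0]])
lid=(abs(Q[...,2]-.060)<.003); lid[:, :300]=0; lid[300:]=0
r=cv2.minAreaRect(Q[lid][:,:2].astype(np.float32)); print(r, np.median(Q[lid][:,2]))
top=(Q[...,2]>.1); top[200:]=0; print('post top',top.sum(),Q[top].mean(0).round(4), np.percentile(Q[top][:,2],[5,50,95]))
vu=np.argwhere(top); print('px',vu.mean(0),vu.min(0),vu.max(0)); print('ray',onplane(d,s,vu.mean(0)[1],vu.mean(0)[0],.108).round(4))
lv=(c.min(2)>190).astype(np.uint8); lv[:150]=0; lv[205:]=0; lv[:,:285]=0; lv[:,340:]=0
vu=np.argwhere(lv); print('lever px',vu.min(0),vu.max(0))
rr=cv2.minAreaRect(vu[:,::-1].astype(np.float32)); print(rr)
for u,v in [(300,162),(300,190),(297,177),(308,176),(330,176)]: print(u,v,dep(d,s,u,v).round(4),onplane(d,s,u,v,.074).round(4))
im=cv2.imread('pics/w4.png'); cv2.imwrite('pics/w4z.png',cv2.resize(im[70:220,280:440],None,fx=5,fy=4,interpolation=cv2.INTER_CUBIC))
```

```text
2.3 [0.51080344 0.22048941 0.23078904] [-1.79946530e+02  7.06058833e-03  1.06297877e+02] [-1.14 -0.84  1.04 -0.06  0.05  2.96]
[375 119  21  19  82] [379.90243902 126.46341463]
((0.5792978405952454, 0.2891763150691986), (0.13213756680488586, 0.18822288513183594), 16.4314022064209) 0.06062499340101363
post top 966 [0.5114 0.2963 0.2406] [0.10417242 0.37345029 0.37345029]
px [114.25672878 351.26915114] [0 2] [199 639]
ray [0.5083 0.296  0.108 ]
lever px [160 298] [189 339]
((318.5, 174.5), (29.0, 41.0), 90.0)
300 162 [0.4831 0.2503 0.0739] [0.4831 0.2503 0.074 ]
300 190 [ 0.489   0.2114 -0.    ] [0.4889 0.2287 0.074 ]
297 177 [ 0.4827  0.2229 -0.0017] [0.4839 0.2382 0.074 ]
308 176 [0.4921 0.2415 0.0746] [0.4921 0.2414 0.074 ]
330 176 [0.5088 0.2464 0.0746] [0.5088 0.2463 0.074 ]
```

View pics/w4z.png

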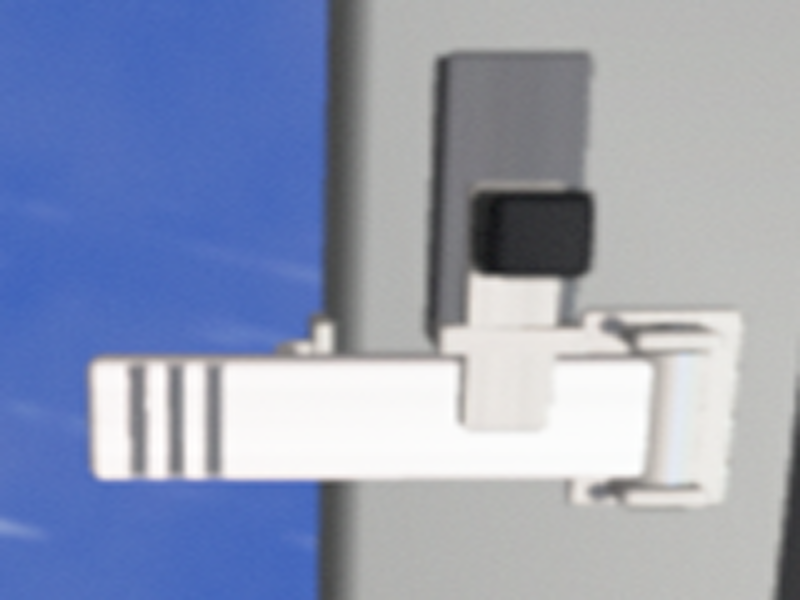

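Run:
```python
from h import *
d,s=load('w4'); t,ts=load('top1')
yw=np.radians(16.44); Rm=np.array([[np.cos(yw),np.sin(yw)],[-np.sin(yw),np.cos(yw)]])
def tri(a,b):
    (o1,r1),(o2,r2)=a,b; A=np.stack([r1,-r2],1); k=np.linalg.lstsq(A,o2-o1,rcond=None)[0]; p,q=o1+k[0]*r1,o2+k[1]*r2; return ((p+q)/2).round(4),np.linalg.norm(p-q).round(4)
for u,v in [(376,118),(398.4,118),(398.4,138.7),(378,138.7),(388,128.2)]: print('post',onplane(d,s,u,v,.108).round(4))
p=onplane(d,s,388,128.2,.108)
# post centre in top1: crop (335,368)->; lever tip centre (502,512)
tp=(155+332/5,160+369/4.6); lt=(155+503/5,160+511/4.6)
print(tp,lt)
print('tri post',tri(ray(d,s,388,128.2),ray(t,ts,*tp)),dep(d,s,388,128))
print('tri tip',tri(ray(d,s,298.4,174.7),ray(t,ts,*lt)))
tip=onplane(d,s,298.4,174.7,.074); print('tip',tip)
c=np.array([.5793,.2896]); print('case coords post',Rm@(p[:2]-c),'tip',Rm@(tip[:2]-c))
g=tip[:2]+Rm.T@[.014,0]; print('grip',g,'pred from post',p[:2]+Rm.T@[-.051,-.034])
```

```text
post [0.5249 0.2984 0.108 ]
post [0.5393 0.3026 0.108 ]
post [0.5439 0.2898 0.108 ]
post [0.5306 0.2859 0.108 ]
post [0.5348 0.2944 0.108 ]
(221.4, 240.2173913043478) (255.6, 271.0869565217391)
tri post (array([0.5351, 0.2937, 0.0987]), np.float64(0.0028)) [0.5347638  0.29451093 0.10806425]
tri tip (array([0.4839, 0.2395, 0.0699]), np.float64(0.0011))
tip [0.48449727 0.24025898 0.074     ]
case coords post [-0.0413084   0.01717953] tip [-0.10489093 -0.02049357]
grip [0.4979249  0.24422113] pred from post [0.49552586 0.2473429 ]
```

Post is at about (0.5355, 0.2946) with its top at 0.108. The lever grip is at about (0.498, 0.244), and the tab starts about 3.5 mm slid. Next I move above the post and descend.

move_arm:
  rows:
    - {"x": 0.2, "y": 0.62, "z": 0, "turn": 0.03}
    - {"x": 0.21, "y": 0.615, "z": 0, "turn": 0}
    - {"x": 0, "y": 0, "z": -0.8, "turn": 0}
    - {"x": 0, "y": 0, "z": -0.7, "turn": 0}
    - {"x": 0, "y": 0, "z": 0, "turn": 0}
    - {"x": 0, "y": 0, "z": 0, "turn": 0}

```text
clock: 3.1
eef_pos: [0.5367, 0.2938, 0.1428]
tool_rot: [179.9, -0.0, 106.4]
force: [0.7, -0.8, 0.8]
opening: 0.498
```

Run:
```python
from h import *
d,s=grab('wrist','w5'); print(s['clock'],s['eef_pos'],s['tool_rot'],s['force'])
```

```text
3.1 [0.53671765 0.29379231 0.14276416] [ 1.79882800e+02 -1.84886777e-02  1.06394820e+02] [ 0.71837252 -0.77732961  0.78454574]
```

View pics/w5.png

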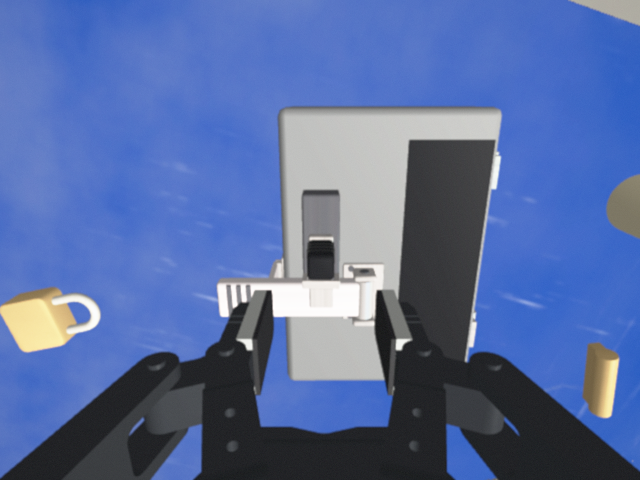

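The post top is near (320,246), centred in u between the jaws at 260–385. I'll check this second wrist view against the estimate.

Run:
```python
from h import *
d,s=load('w5'); e,es=load('w4')
print(proj(d,s,[.5355,.2946,.108]), proj(d,s,[*s['eef_pos'][:2],.108]))
im=cv2.imread('pics/w5.png'); z=cv2.resize(im[225:325,260:390],None,fx=6,fy=6,interpolation=cv2.INTER_CUBIC); cv2.imwrite('pics/w5z.png',z)
Q=cloud(d,s); t=(abs(Q[...,2]-.108)<.004); t[:225]=0;t[300:]=0;t[:,:300]=0;t[:,345:]=0
vu=np.argwhere(t); print(vu.min(0),vu.max(0),Q[t].mean(0))
```

```text
(np.float64(320.80691386455146), np.float64(267.6926152290521)) (np.float64(322.6553937322799), np.float64(269.6986117495883))
[253 307] [279 333] [0.53487818 0.29510898 0.10779062]
```

View pics/w5z.png

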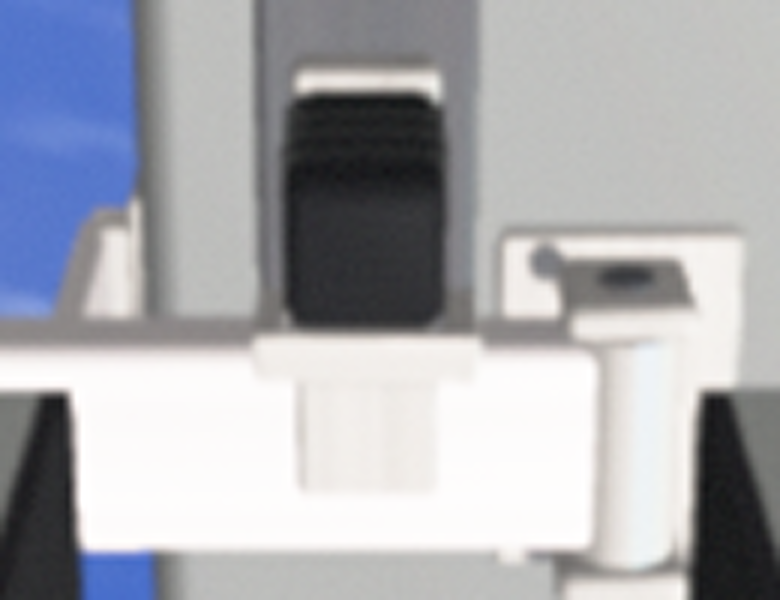

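move_arm:
  rows:
    - {"x": 0, "y": 0, "z": -0.5, "turn": 0}
    - {"x": 0, "y": 0, "z": -0.5, "turn": 0}
    - {"x": 0, "y": 0, "z": 0, "turn": 0}
    - {"x": 0, "y": 0, "z": 0, "turn": 0}

```text
clock: 3.65
eef_pos: [0.5375, 0.2945, 0.0837]
tool_rot: [179.8, -0.0, 106.5]
force: [-0.3, -0.3, 0.6]
opening: 0.502
```

move_arm:
  rows:
    - {"x": -0.03, "y": 0, "z": -0.04, "turn": 0}
    - {"x": 0, "y": 0, "z": 0, "turn": 0}

```text
clock: 3.9
eef_pos: [0.5344, 0.2941, 0.08]
tool_rot: [179.9, -0.0, 106.5]
force: [0.3, -0.8, -0.1]
opening: 0.5
```

move_arm:
  rows:
    - {"x": 0, "y": 0, "z": 0, "turn": 0}
    - {"x": 0, "y": 0, "z": 0, "turn": 0}
    - {"x": 0, "y": 0, "z": 0, "turn": 0}
    - {"x": 0, "y": 0, "z": 0, "turn": 0}
    - {"x": 0, "y": 0, "z": 0, "turn": 0}
    - {"x": 0, "y": 0, "z": 0, "turn": 0}
  grip: -1

```text
clock: 4.65
eef_pos: [0.5348, 0.2942, 0.0794]
tool_rot: [179.9, -0.0, 106.5]
force: [3.1, -0.3, 2.0]
opening: 0.15
```

move_arm:
  rows:
    - {"x": -0.02, "y": 0.07, "z": 0, "turn": 0}
    - {"x": -0.02, "y": 0.07, "z": 0, "turn": 0}
    - {"x": -0.02, "y": 0.07, "z": 0, "turn": 0}
    - {"x": -0.025, "y": 0.08, "z": 0, "turn": 0}
    - {"x": 0, "y": 0, "z": 0, "turn": 0}

```text
clock: 5.28
eef_pos: [0.5293, 0.3125, 0.0794]
tool_rot: [179.9, -0.1, 106.5]
force: [3.6, 2.3, 4.6]
opening: 0.149
```

move_arm:
  rows:
    - {"x": -0.01, "y": 0.025, "z": 0, "turn": 0}
    - {"x": -0.01, "y": 0.025, "z": 0, "turn": 0}
    - {"x": 0, "y": 0, "z": 0, "turn": 0}

```text
clock: 5.65
eef_pos: [0.5289, 0.3141, 0.0794]
tool_rot: [179.9, 0.0, 106.5]
force: [6.4, -1.5, 4.4]
opening: 0.151
```

move_arm:
  rows:
    - {"x": 0, "y": 0, "z": 0, "turn": 0}
    - {"x": 0, "y": 0, "z": 0, "turn": 0}
    - {"x": 0, "y": 0, "z": 0, "turn": 0}
    - {"x": 0, "y": 0, "z": 0.5, "turn": 0}
    - {"x": 0, "y": 0, "z": 0.8, "turn": 0}
    - {"x": 0, "y": 0, "z": 0.8, "turn": 0}
    - {"x": 0, "y": 0, "z": 0.5, "turn": 0}
    - {"x": 0, "y": 0, "z": 0, "turn": 0}
  grip: 0

```text
clock: 6.65
eef_pos: [0.529, 0.3152, 0.2381]
tool_rot: [179.7, -0.1, 106.5]
force: [0.1, -0.6, -0.3]
opening: 0.5
```

Run:
```python
from h import *
d,s=grab('wrist','w6'); print(s['clock'],s['eef_pos'],s['tool_rot'],s['force'])
im=cv2.imread('pics/w6.png'); cv2.imwrite('pics/w6c.png',im)
```

```text
6.65 [0.52896888 0.31521692 0.23805136] [ 1.79682196e+02 -7.21536677e-02  1.06483089e+02] [ 0.10797986 -0.56517182 -0.2917586 ]
```

View pics/w6.png

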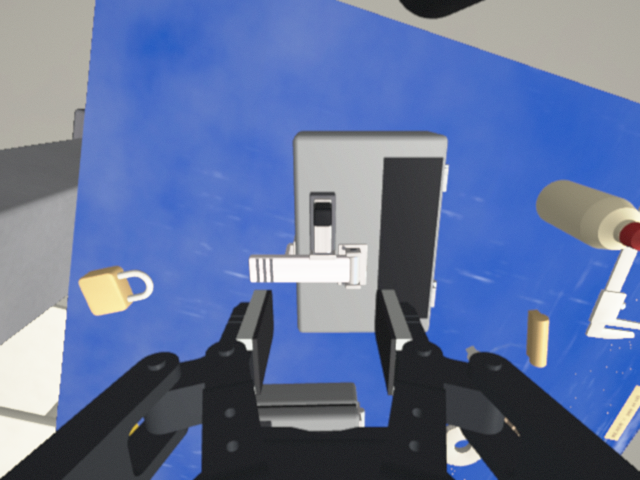

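The tab is back: post at (323,213) at the far end of its track, and the bolt end no longer overlaps the lever (tip at (250,268)). I'll re-measure the lever here while turning for it.

Run:
```python
from h import *
d,s=load('w6'); c=d['color'].astype(int)
lv=(c.min(2)>170).astype(np.uint8); lv[:245]=0; lv[292:]=0; lv[:,:240]=0; lv[:,285:]=0
vu=np.argwhere(lv); print(vu.min(0),vu.max(0))
yw=np.radians(16.44); Rm=np.array([[np.cos(yw),np.sin(yw)],[-np.sin(yw),np.cos(yw)]])
u=vu[:,1].min()-.3; v=np.median(vu[:,0])
tip=onplane(d,s,u,v,.074); print(tip,dep(d,s,260,v), tip[:2]+Rm.T@[.014,0], Rm@(tip[:2]-[.5793,.2896]))
print('post locked/slid case y', Rm@(onplane(d,s,323,213,.108)[:2]-[.5793,.2896]))
# height by two wrist views
e,es=load('w4')
(o1,r1),(o2,r2)=ray(d,s,u,v),ray(e,es,298.4,174.7)
k=np.linalg.lstsq(np.stack([r1,-r2],1),o2-o1,rcond=None)[0]; print('tri',o1+k[0]*r1,o2+k[1]*r2)
```

```text
[257 249] [281 284]
[0.48349187 0.24110851 0.074     ] [0.49299109 0.24348554 0.07314386] [0.4969195  0.24507067] [-0.1056148  -0.01939423]
post locked/slid case y [-0.0403553   0.04153532]
tri [0.48334168 0.24007896 0.0719189 ] [0.48446945 0.23985828 0.07194669]
```

move_arm:
  rows:
    - {"x": -0.06, "y": -0.14, "z": 0, "turn": -0.95}
    - {"x": -0.06, "y": -0.14, "z": 0, "turn": -0.95}
    - {"x": -0.06, "y": -0.14, "z": 0, "turn": -0.95}
    - {"x": -0.06, "y": -0.14, "z": 0, "turn": -0.95}
    - {"x": -0.06, "y": -0.14, "z": 0, "turn": -0.95}
    - {"x": -0.06, "y": -0.14, "z": 0, "turn": -0.95}
    - {"x": -0.06, "y": -0.14, "z": 0, "turn": -0.95}
    - {"x": -0.1, "y": -0.2, "z": 0, "turn": -0.95}

```text
clock: 7.7
eef_pos: [0.4944, 0.2426, 0.2317]
tool_rot: [-179.9, 0.3, 40.9]
force: [0.3, -0.0, -0.3]
opening: 0.497
```

move_arm:
  rows:
    - {"x": 0, "y": 0, "z": 0, "turn": -0.95}
    - {"x": 0, "y": 0, "z": 0, "turn": -0.95}
    - {"x": 0, "y": 0, "z": 0, "turn": -0.97}
    - {"x": 0, "y": 0, "z": 0, "turn": 0}
    - {"x": 0, "y": 0, "z": 0, "turn": 0}

```text
clock: 8.32
eef_pos: [0.4954, 0.2431, 0.2333]
tool_rot: [180.0, 0.2, 16.6]
force: [0.1, -0.4, 0.3]
opening: 0.498
```

move_arm:
  rows:
    - {"x": 0.03, "y": 0.02, "z": -0.6, "turn": 0}
    - {"x": 0, "y": 0, "z": -0.7, "turn": 0}
    - {"x": 0, "y": 0, "z": -0.6, "turn": 0}
    - {"x": 0, "y": 0, "z": 0, "turn": 0}
    - {"x": 0, "y": 0, "z": 0, "turn": 0}

```text
clock: 8.95
eef_pos: [0.499, 0.245, 0.1219]
tool_rot: [-180.0, -0.1, 16.5]
force: [-0.3, 1.1, -0.2]
opening: 0.496
```

Run:
```python
from h import *
d,s=grab('wrist','w7'); print(s['clock'],s['eef_pos'],s['tool_rot'],s['force'])
print(proj(d,s,[.4972,.2446,.074]),proj(d,s,[*s['eef_pos'][:2],.074]))
```

```text
8.95 [0.4989894  0.24496549 0.12185238] [-1.79991629e+02 -8.19471086e-02  1.65268367e+01] [-0.31671011  1.06549097 -0.17368528]
(np.float64(321.5995989660145), np.float64(265.368469882645)) (np.float64(321.88484735100064), np.float64(262.2950434191591))
```

View pics/w7.png

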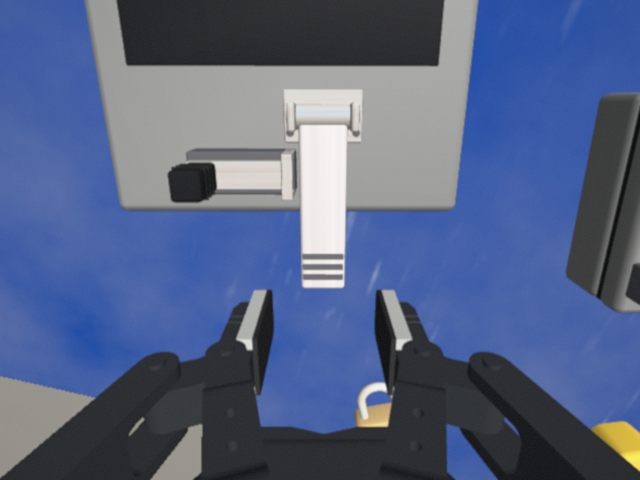

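The lever's ribbed end is at (323, 253–287), centred in the jaws, and the grip point projects to (322,265). Descending and closing.

move_arm:
  rows:
    - {"x": -0.02, "y": 0, "z": -0.4, "turn": 0}
    - {"x": 0, "y": 0, "z": -0.4, "turn": 0}
    - {"x": 0, "y": 0, "z": -0.4, "turn": 0}
    - {"x": 0, "y": 0, "z": 0, "turn": 0}
    - {"x": 0, "y": 0, "z": 0, "turn": 0}

```text
clock: 9.62
eef_pos: [0.4986, 0.2453, 0.0508]
tool_rot: [-180.0, -0.2, 16.5]
force: [0.3, -0.2, -0.1]
opening: 0.498
```

move_arm:
  rows:
    - {"x": 0, "y": 0, "z": 0, "turn": 0}
    - {"x": 0, "y": 0, "z": 0, "turn": 0}
    - {"x": 0, "y": 0, "z": 0, "turn": 0}
    - {"x": 0, "y": 0, "z": 0, "turn": 0}
    - {"x": 0, "y": 0, "z": 0, "turn": 0}
  grip: -1

```text
clock: 10.25
eef_pos: [0.4984, 0.2455, 0.0507]
tool_rot: [-180.0, -0.2, 16.5]
force: [-1.6, 0.8, 6.2]
opening: 0.27
```

move_arm:
  rows:
    - {"x": 0.015, "y": 0.005, "z": 0.204, "turn": 0}
    - {"x": 0.047, "y": 0.014, "z": 0.199, "turn": 0}
    - {"x": 0.077, "y": 0.023, "z": 0.189, "turn": 0}
    - {"x": 0, "y": 0, "z": 0, "turn": 0}

```text
clock: 10.75
eef_pos: [0.5049, 0.2473, 0.0844]
tool_rot: [-180.0, 0.1, 16.5]
force: [-0.4, 3.7, -3.3]
opening: 0.271
```

Forces are low and the lever is following, so I continue the arc.

move_arm:
  rows:
    - {"x": 0.105, "y": 0.031, "z": 0.174, "turn": 0}
    - {"x": 0.129, "y": 0.038, "z": 0.154, "turn": 0}
    - {"x": 0.152, "y": 0.045, "z": 0.131, "turn": 0}
    - {"x": 0, "y": 0, "z": 0, "turn": 0}

```text
clock: 11.25
eef_pos: [0.5272, 0.2539, 0.1127]
tool_rot: [-180.0, 0.3, 16.5]
force: [-5.5, 3.0, -1.9]
opening: 0.269
```

move_arm:
  rows:
    - {"x": 0.17, "y": 0.05, "z": 0.104, "turn": 0}
    - {"x": 0.149, "y": 0.044, "z": 0.063, "turn": 0}
    - {"x": 0, "y": 0, "z": 0, "turn": 0}
    - {"x": 0, "y": 0, "z": 0, "turn": 0}

```text
clock: 11.75
eef_pos: [0.5456, 0.2593, 0.1227]
tool_rot: [-180.0, 0.3, 16.5]
force: [-6.2, 1.4, -0.8]
opening: 0.268
```

Run:
```python
from h import *
for n in ('wrist','scene'):
    d,s=grab(n,n[0]+'8')
im=cv2.imread('pics/s8.png'); cv2.imwrite('pics/s8z.png',cv2.resize(im[190:350,170:350],None,fx=4,fy=3.7))
```

```text
(no output)
```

View pics/s8z.png

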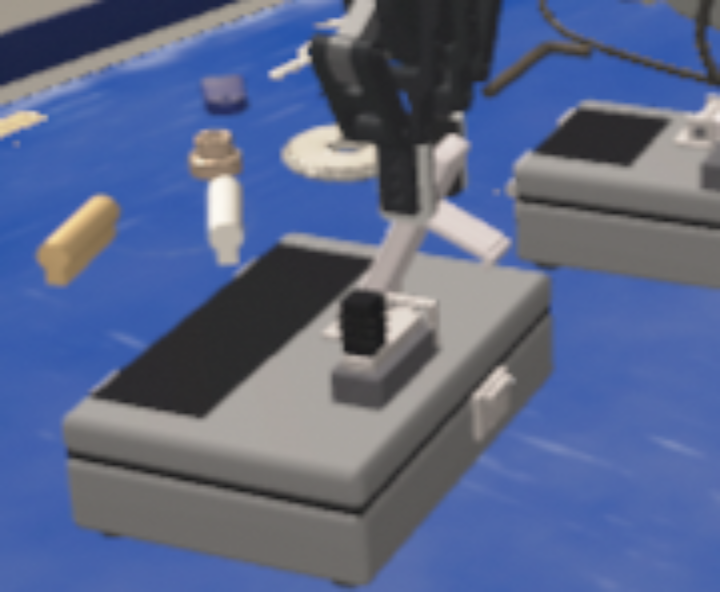

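View pics/w8.png

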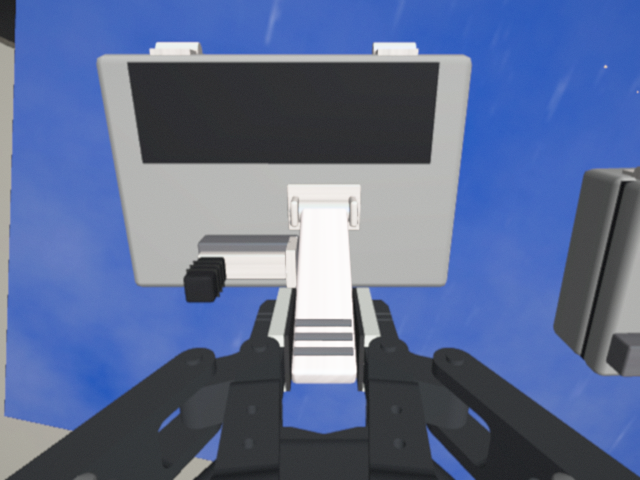

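The lever stands at about 1.2 rad between the pads: tip at (323,375), tab still back. Now I release and go straight up.

move_arm:
  rows:
    - {"x": 0, "y": 0, "z": 0, "turn": 0}
    - {"x": 0, "y": 0, "z": 0, "turn": 0}
    - {"x": 0, "y": 0, "z": 0, "turn": 0}
    - {"x": 0, "y": 0, "z": 0, "turn": 0}
    - {"x": 0, "y": 0, "z": 0.3, "turn": 0}
    - {"x": 0, "y": 0, "z": 0.6, "turn": 0}
    - {"x": 0, "y": 0, "z": 0.8, "turn": 0}
    - {"x": 0, "y": 0, "z": 0.8, "turn": 0}
  grip: 0.1

```text
clock: 12.85
eef_pos: [0.5477, 0.2596, 0.2746]
tool_rot: [180.0, -0.1, 16.5]
force: [0.7, 0.4, 0.4]
opening: 0.543
```

move_arm:
  rows:
    - {"x": 0, "y": 0, "z": 0.3, "turn": 0}
    - {"x": 0, "y": 0, "z": 0, "turn": 0}
    - {"x": 0, "y": 0, "z": 0, "turn": 0}

```text
clock: 13.22
eef_pos: [0.5464, 0.2591, 0.2877]
tool_rot: [180.0, 0.2, 16.5]
force: [-0.7, 0.2, -0.2]
opening: 0.551
```

Run:
```python
from h import *
d,s=grab('scene','s9'); d,s=grab('wrist','w9'); print(s['clock'],s['eef_pos'],s['force'])
im=cv2.imread('pics/s9.png'); cv2.imwrite('pics/s9z.png',cv2.resize(im[190:350,170:410],None,fx=3.3,fy=3.3))
Q=cloud(*load('s9')).reshape(-1,3); yw=np.radians(16.44); Rm=np.array([[np.cos(yw),np.sin(yw)],[-np.sin(yw),np.cos(yw)]])
l=np.c_[(Q[:,:2]-[.5793,.2896])@Rm.T,Q[:,2]]
k=l[(abs(l[:,1]+.0195)<.012)&(abs(l[:,0])<.09)&(l[:,2]>.1)&(l[:,2]<.19)]
print(len(k)); 
for z in np.arange(.1,.19,.008):
    q=k[abs(k[:,2]-z)<.004]
    if len(q): print(z.round(3),np.median(q[:,0]).round(4),len(q))
```

```text
13.275 [0.54621867 0.25902752 0.28722544] [ 0.50581388 -0.52137745 -1.18249571]
396
0.1 -0.0374 14
0.108 -0.0702 86
0.116 -0.0569 115
0.124 -0.0474 46
0.132 -0.0496 34
0.14 -0.0514 31
0.148 -0.0556 53
0.156 -0.0523 17
```

View pics/s9z.png

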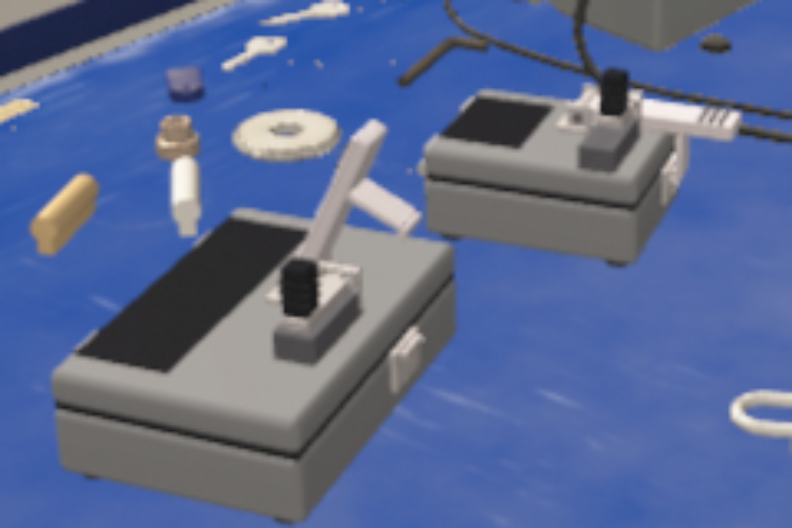

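View pics/w9.png

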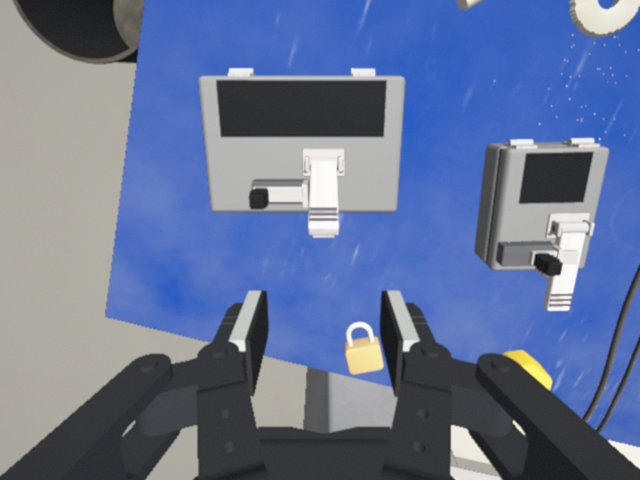

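The lever stands clear at about 1.15 rad: hinge-to-tip is 39 mm forward and 88 mm up. The tab is back, the narrow case looks untouched, and the gripper is free.

```bash
python3 -c "
from plant import status, finish_job
print(finish_job()); print(status.get_state()['clock'])"
```

```text
the job is handed in; nothing more can be done
None
the job is handed in; nothing more can be done
```

The wide case is unlatched and the job is handed in, at about 13.3 s on the robot's clock; `finish_job` gave no verdict. I slid the safety tab back first. I then lifted the latch lever along its arc, let go and raised the gripper clear.

**Last checks before handing in:**
- **Tab:** the post moved about 24 mm between the wrist pictures before and after the slide. After the lift, the pictures still show it at the far end of its track.
- **Latch:** the lever stands by itself at about 1.15 rad, from the depth points in the scene camera. The gripper's position before release suggested 1.20–1.24 rad. The two differ slightly, but both are well above 0.9 rad.
- **Narrow case:** its tab and lever look as they did at the start. I checked this by eye only.
- **Gripper:** it was free at z = 0.287 m, with about 1 N on the force reading. The highest force readings during the work were about 8 N.

**What disagreed:**
- My first two move calls were refused because some rows left out keys. Nothing moved, and I resent them complete.
- The post height measured from two views came out about 9 mm below the depth reading (0.099 m against 0.108 m). I used the depth reading, which matches the post height given in the task, and the grasp held.

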